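# Free the specimen arm from its clevis with the spring-bar fork

### The arm

A 6-joint arm with a two-finger parallel gripper is mounted at the origin on the work surface. World frame = base frame: x ahead of the robot, y to its left, z up, the work surface at z = 0. Lengths are in mm, angles in rad, forces in N, time in s.
With the tool pointing down it reaches from about 350 to 875 mm from the base axis. Payload 4.2 kg.
Tool frame: the origin (TCP) lies at the very end of the fingers, on their centre line; the grasp point (between the pads) lies 19 mm behind it; z points along the fingers, y is the line along which they close (so a half turn about z gives the same grasp; the last joint's range is limited). The gripper opens to 87 mm and grips with 3 to 60 N. Pads are 19 mm wide; open, the fingers measure 117 mm over their backs; the gripper's body (75 mm by 190 mm) begins 51 mm behind the grasp point.
Start: joints at [1.391, 0.385, 0.008, 0, -1.194, -0.259], TCP at [265.5, 565.782, 222.55] pointing down, gripper open.
Joint ranges: [-3.14, 3.14], [-1.21, 2.06], [-1.07, 1.41], [-3.16, 2.05], [-2.99, -0.16], [-3.1, 3.1]. Speed limits (rad/s): [2.79, 2.79, 3.14, 3.14, 3.14, 3.14].

### API

Orientations are given as a rotation vector (axis times angle).
In Python, from workcell import arm gives the robot as it stands.
- The arm moves only by the tool step_arm, never from a script. Its argument "rows" is a list of rows, each an object with "slide": the shift along the tool's x, y, z in units of 0.025 m (1.0 is 0.025 m), a list of three; "twist": the turn, a rotation vector about the tool's x, y, z in units of 4 degrees (1.0 is 4 degrees), a list of three; "fingers": the finger opening in mm, from 0 to 87. A call has 1 to 10 rows; each row shifts and turns the commanded pose from where the row before left it, along the tool's axes as they then stand; what a row does not reach is not made up. A row lasts 1/10 s, in which the tool goes at most 50 mm and 8.59 degrees, less where a joint would pass 70% of its speed; a pose out of reach is approached as far as the arm can. A call with a number of a shift or a turn outside -1 to 1 is refused whole. A call with a gripper value outside its range is refused whole. The fingers move at their own pace and stop on an object; "squeeze" is the grip in N (left out, the last holds). Time passes only in rows, so rows that do not move let the fingers close. It gives the time, the measured TCP pose, the force, the opening and the grip force at its end, in the units of the state.
- arm.state(): the state, without advancing time (a new reading comes with each control period).
- arm.get_image(name): name is "scene" or "top" or "wrist"; returns (picture, depth): 384x512x3 uint8, red, green, blue; 384x512 float32, mm along the optical axis (not along the pixel's ray), 0 where there is no reading.
- arm.camera_params(name): a dict with "vertical_fov" (degrees; the focal length in pixels is half the picture's height over the tangent of half this angle, whatever the lens; pixels are square), "cx", "cy" (the principal point, pixels), "distortion" ([k1, k2, p1, p2, k3] as OpenCV has them; the pictures are not rectified), "view" (4x4, takes a point from world to camera coordinates); the wrist camera has in their place "T_tool_cam" (4x4, takes a point from camera to tool coordinates, whose origin is the TCP and whose axes are the flange's). Camera axes: x right, y up, looking along -z (the intrinsics and any distortion apply to the point x, -y, -z); pixel columns grow to the right and rows downward; lengths in mm; the calibration is good to about 2 mm. A picture is of the moment at which its call begins: read the wrist's pose just before it. camera_params takes no time and is no camera call.
- arm.sign_off(): hands the job in; it is judged then, once.
The state is a dict: "clock": time; "q": joint angles; "joint_velocities": joint speeds; "effort": joint torques, N m; "eef_pos": TCP position; "tcp_rot": TCP orientation; "wrist_force": force on the tool from outside, world axes, zero at the start; "wrist_torque": the same for the moment, N m; "opening": finger opening in mm; "grasp_force": force on a finger pad.
Only numpy, scipy, OpenCV 4.12 (cv2) and the standard library are available. Lean on these libraries where they do the work, as an engineer would, in place of code of your own. Each camera call takes 0.05 s, during which the arm holds its last target. There are 200 camera calls.

### The job

Take the forked tool from its rest, press the collar of the specimen arm's spring bar sideways with it until the bar's tip has left the lug, and while it is pressed draw the arm along its rails until it is out of the clevis. Work gently, touch the arm and the clevis with nothing but the tool, and leave the other things alone. Finally hang the tool back upright in its rest and let go.

Things in the scene. Friction and masses are not known exactly. Their poses are not given: they have to be found in the camera images.
- clevis: White slab 270 x 170 x 14 mm fixed to the bench, with a dark steel clevis that holds the knuckle end of the specimen arm. Origin on the bench, below the spring bar's axis, in the middle of the arm's width; z up, +x away from the arm's disc end, +y the side of the spring bar. -y cheek: y -19 to -11. A web 24 mm above the bench closes x +14 to +22. The arm's way out is straight along -x.
- lug (a point): Middle of the lug's inner (-y) face, on the bar's axis, 36 mm above the bench, 60.5 mm from the clevis's origin. Axes as the clevis. Lug: x -18 to +22 mm, y 0 to +22, top 12 mm above this point. In it sits a steel saddle whose 8 mm square hole takes the bar's tip; its face stands 0 to 15 mm proud of the lug towards -y, set differently each time and not reported.
- rails (a point): Middle of the two guide rails along the arm's tail, on the slab (14 mm above the bench). Axes as the clevis. Rails: x -31 to +31 mm, inner faces at y = +-10.75 mm, 6 mm high, 8 mm thick. They guide the arm as it is drawn towards -x.
- link: Specimen arm, steel, about 160 g, loose but for its spring bar. Knuckle 24 x 20 x 32 mm (x, y, z), a tail 20 wide and 12 thick along -x, a 46 mm disc with white top at x = -130. Origin: middle of the knuckle's underside, on the slab. Axes as the clevis at the start; side play up to 0.75 mm each way. Drawn while the bar is pressed it slides with 1 to 4 N. Out when drawn 35 to 100 mm.
- collar (a point): Fixed in the arm: where the centre of the outer (+y) face of the spring bar's round collar lies while the bar is unpressed (this point does not move with the bar); 36 mm above the bench. Axes as the arm. Bar along y, 5 mm thick, tip at y = +25.5 mm; collar 16 mm across, 3 mm thick (y -3 to 0). The fork goes over the bar from above, in the gap of 7.5 mm or more between collar and saddle.
- knuckle (a point): Middle of the knuckle's +y face, where the bar enters. Axes as the arm. Pushed towards -y on its collar the bar slides in: 2 N to start, 0.1 N more per mm. Its tip leaves the hole after 3 to 18 mm (the prouder the saddle, the later); 1.5 mm later the collar meets a lip on the saddle, a hard stop. An arm that will not slide is still caught. Over 12 N of the tool on arm, bar or clevis damages it.
- tool: Forked tool, upright, 99 mm tall, 80 g. Origin: between the two prong tips; z up the tool. Flat steel fork 18 mm wide along x, 3 mm thick along y: two 5 mm prongs, 8 mm slot between, 20 mm deep (z 0 to 20), open downward. Collar plate 40 x 40 at z 34 to 39; black handle 22 x 22 mm at z 39 to 99, square to x and y. A half turn about z changes nothing. May tilt in the fingers under load.
- rest: Grey tool rest fixed to the bench, base 90 x 80 mm. Origin: centre of its underside, z up. Two rails along x, 24 mm apart, 50 mm high, carry the tool's collar plate; the fork hangs between them, its width along x. Lips 4 mm high leave the plate 4 mm play each way. Tool in place: its origin on the rest's axis, 16 mm above the bench.
- jar: Amber specimen jar, diameter 52 mm, 85 mm tall, origin at the centre of its underside. A bystander.
- dish: Low glass dish, diameter 84 mm, 16 mm tall, origin at the centre of its underside. A bystander.
- slidebox: Blue plastic slide box 85 x 60 x 35 mm, origin at the centre of its underside. A bystander.
Not all that is in view belongs to the job. What is shaped like the tool but purple or turquoise is not meant.

How it is judged (in metres and radians):
On the way, in this order (a step that is already met when the one before it is completed fails the run):
1. the tool presses on the spring bar while the arm is still in the clevis (contact force between tool and link above 1.5 N and x of link in the frame of clevis above -0.008 m), for 0.2 s.
2. the arm has been drawn more than 35 mm out of the clevis (x of link in the frame of clevis below -0.035 m), for 0.2 s.
At the end, for the whole second after the job is handed in: The specimen arm lies flat on the slab, drawn 35 to 100 mm out of the clevis along its rails; the tool hangs upright in its rest (within 8 mm of the rest's axis, collar plate down on the rails within 3 mm); both are at rest (x of link in the frame of clevis between -0.1 and -0.035 m and z of link in the frame of clevis below 0.02 m and angle between link's own z axis and vertical below 0.12 rad and linear speed of each of link, tool below 0.02 m/s and horizontal distance between tool and rest below 0.008 m and z of tool in the frame of rest below 0.019 m and angle between tool's own z axis and vertical below 0.1 rad); the robot touches nothing.
It fails at once if the tool presses on the arm or its bar with more than 12 N (contact force between tool and link above 12 N).
It fails at once if the tool presses on the clevis with more than 12 N (contact force between tool and clevis above 12 N).
It fails at once if the fingers or the robot touch the arm (contact force between any of the fingers, the arm and link above 0.5 N).
It fails at once if the fingers or the robot touch the clevis (contact force between any of the fingers, the arm and clevis above 0.5 N).
It fails at once if a bystander is shifted by more than 15 mm (distance of any of jar, dish, slidebox from where it was at the start of the episode above 0.015 m).
It also fails if it takes over 70 s, if anything falls off the work surface, if the arm or the gripper's body presses on something with over 40 N, if the wrist force passes 120 N, or if a joint passes its speed limit or range.

## Working session

There is one attempt and no reset: what is moved stays moved. The work goes in short steps, Python scripts to look and compute and a tool call to move; the robot and the scene stay as the last step left them, time stands still between calls to the robot, and variables do not carry over. Pictures are saved under pics/ and viewed, at most 12 in all, crops included, and the job is handed in when it is done.

Besides the shell and the picture viewer there is one more tool, called after "Emit:" as name(argument=value, ...), one argument or row to a line, values as JSON. step_arm: Moves the arm, as the interface text tells. Shifts and turns lie within -1 to 1; 1 stands for 0.025 m of shift or 4 degrees of turn. Its arguments: {"type":"object","properties":{"rows":{"type":"array","items":{"type":"object","properties":{"slide":{"type":"array","items":{"type":"number"}},"twist":{"type":"array","items":{"type":"number"}},"fingers":{"type":"number"}}}},"squeeze":{"type":"number"}},"required":["rows"]}

```bash
mkdir -p pics
cat > h.py <<'E'
import numpy as np, cv2
from scipy.spatial.transform import Rotation as R
from workcell import arm
def K(p):
    f=192/np.tan(np.radians(p["vertical_fov"])/2)
    return np.array([[f,0,p["cx"]],[0,f,p["cy"]],[0,0,1.]])
def cam2world(name,p,st=None):
    if name!="wrist": return np.linalg.inv(np.array(p["view"]))
    T=np.eye(4);T[:3,:3]=R.from_rotvec(st["tcp_rot"]).as_matrix();T[:3,3]=st["eef_pos"]
    return T@np.array(p["T_tool_cam"])
def grab(name,tag):
    st=arm.state();im,d=arm.get_image(name);p=arm.camera_params(name)
    np.savez(f"{tag}.npz",im=im,d=d,T=cam2world(name,p,st),K=K(p),D=np.array(p["distortion"],float))
    cv2.imwrite(f"pics/{tag}_raw.png",im[...,::-1]);return im,d
def load(tag): return np.load(f"{tag}.npz")
def rays(c,px):
    u=cv2.undistortPoints(np.array(px,float).reshape(-1,1,2),c["K"],c["D"])[:,0]
    return np.c_[u[:,0],-u[:,1],-np.ones(len(u))]
def at_z(c,px,z):
    r=rays(c,px)@c["T"][:3,:3].T;o=c["T"][:3,3]
    return o+r*((z-o[2])/r[:,2])[:,None]
def at_d(c,px):
    r=rays(c,px);d=np.array([c["d"][int(round(v)),int(round(u))] for u,v in px])
    return (r*d[:,None])@c["T"][:3,:3].T+c["T"][:3,3]
def proj(c,P):
    Ti=np.linalg.inv(c["T"]);q=np.atleast_2d(P)@Ti[:3,:3].T+Ti[:3,3]
    return cv2.projectPoints(q*[1,-1,-1],np.zeros(3),np.zeros(3),c["K"],c["D"])[0][:,0]
def crop(tag,out,x0,y0,x1,y1,s):
    cv2.imwrite(f"pics/{out}.png",cv2.resize(load(tag)["im"][y0:y1,x0:x1,::-1],None,fx=s,fy=s,interpolation=cv2.INTER_CUBIC))
E
python3 - <<'E'
from h import *
a,_=grab("scene","s0");b,_=grab("top","t0")
cv2.imwrite("pics/both.png",cv2.resize(np.vstack([a,b])[...,::-1],(400,600)))
cv2.imwrite("pics/top0.png",cv2.resize(b[...,::-1],(800,600)))
st=arm.state();print(st)
for n in("top","wrist"):print(arm.camera_params(n))
E
```

```text
{'clock': 0.1, 'q': array([ 1.39059799e+00,  3.85513734e-01,  6.76056828e-03, -4.54729040e-04,
       -1.19400041e+00, -2.58562436e-01]), 'joint_velocities': array([ 0.00099704, -0.00337099,  0.004207  ,  0.00377602, -0.00016863,
        0.00021555]), 'effort': array([-9.73321016e-05, -3.91691029e+01,  1.87935072e+01,  4.23197776e+00,
        1.34559686e-02, -7.61179126e-05]), 'eef_pos': array([265.28319915, 565.30921639, 221.54473956]), 'tcp_rot': array([ 3.06431408e+00, -6.83516547e-01, -5.42638769e-04]), 'wrist_force': array([ 0.08856933, -0.40664474,  0.64644971]), 'wrist_torque': array([ 0.01533765,  0.01792364, -0.01429906]), 'grasp_force': 0.0, 'opening': 86.9851038016137}
{'vertical_fov': 46.833329724915, 'cx': 253.5694680338164, 'cy': 196.0361929534687, 'distortion': array([-0.04334013,  0.        ,  0.        ,  0.        ,  0.        ]), 'view': array([[-3.36824543e-03, -9.99914490e-01,  1.26359411e-02,
        -1.08992930e+01],
       [ 9.97771489e-01, -2.51843835e-03,  6.66761780e-02,
        -5.61368508e+02],
       [-6.66386537e-02,  1.28323635e-02,  9.97694653e-01,
        -1.38286224e+03],
       [ 0.00000000e+00,  0.00000000e+00,  0.00000000e+00,
         1.00000000e+00]])}
{'vertical_fov': 71.36310005098677, 'cx': 256.8434844357726, 'cy': 194.15429710502278, 'distortion': array([-0.03855328,  0.        ,  0.        ,  0.        ,  0.        ]), 'T_tool_cam': array([[ 8.02760633e-04,  9.58096847e-01,  2.86443341e-01,
         7.84959587e+01],
       [ 9.99999213e-01, -4.92861375e-04, -1.15398414e-03,
         7.79396248e-01],
       [-9.64451708e-04,  2.86444041e-01, -9.58096488e-01,
        -1.61295132e+02],
       [ 0.00000000e+00,  0.00000000e+00,  0.00000000e+00,
         1.00000000e+00]])}
```

View pics/top0.png

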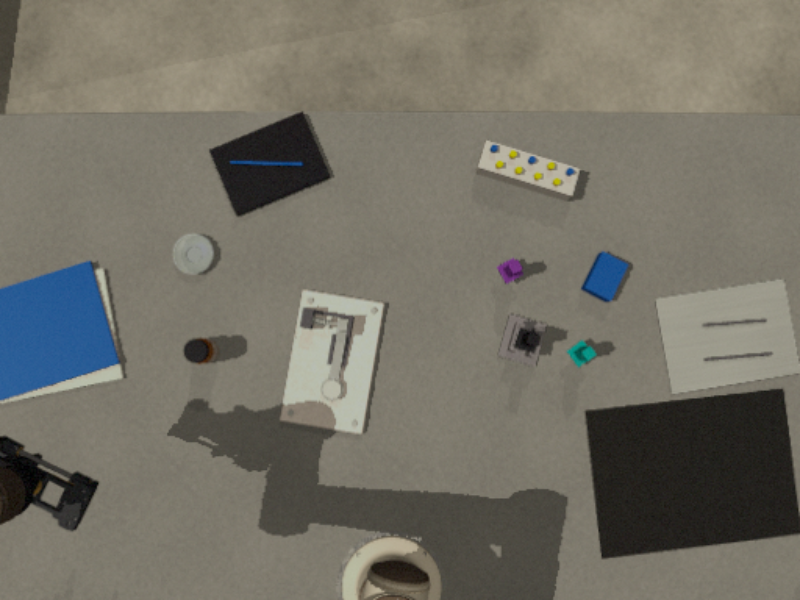

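View pics/s0_raw.png

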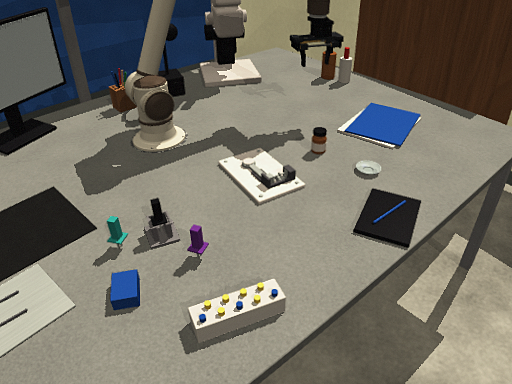

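Tool candidates in the top view: the black-handled one in the grey rest (524,340), the purple one (511,271) and the turquoise one (582,353). The black one in the rest fits the description. The clevis slab is at about (333,362) and the jar at (199,350). I'll measure roughly and confirm in an enlarged crop.

Run:
```python
from h import *
c=load("t0");s=1.5625
def V(l): return [(x/s,y/s) for x,y in l]
print("slab",at_z(c,V([(302,290),(386,302),(361,434),(281,422)]),14).round(1))
print("rest top/handle",at_z(c,V([(530,340)]),115).round(1), "base",at_z(c,V([(514,314),(546,322),(534,367),(499,360)]),5).round(1))
print("jar, disc",at_z(c,V([(199,350)]),85).round(),at_z(c,V([(332,390)]),20).round())
a=cv2.resize(c["im"][190:245,310:395,::-1],(800,518),interpolation=cv2.INTER_CUBIC)
cv2.imwrite("pics/c1.png",a)
```

```text
slab [[595.3 178.7  14. ]
 [570.5   8.1  14. ]
 [304.9  58.9  14. ]
 [329.3 219.6  14. ]]
rest top/handle [[ 490.6 -263.5  115. ]] base [[ 545.8 -254.1    5. ]
 [ 529.2 -319.8    5. ]
 [ 437.4 -293.6    5. ]
 [ 452.  -222.     5. ]]
jar, disc [[474. 367.  85.]] [[393. 117.  20.]]
```

View pics/c1.png

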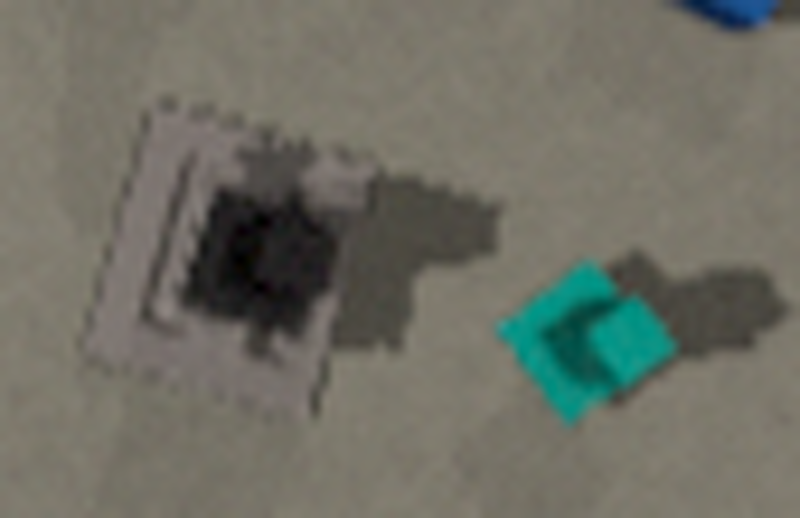

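The crop shows the black tool at crop (265,255), hanging by its plate in the grey rest. The turquoise decoy is to its right at (590,340). Next I'll bring the wrist camera over the clevis for close measurement.

Emit:
step_arm(
  rows=[
    {"slide": [0, 0, 0], "twist": [0, 0, -0.875], "fingers": 55},
    {"slide": [0, 0, 0], "twist": [0, 0, -0.875], "fingers": 55},
    {"slide": [0, 0, 0], "twist": [0, 0, -0.875], "fingers": 55},
    {"slide": [0, 0, 0], "twist": [0, 0, -0.875], "fingers": 55},
    {"slide": [0.86, 0.96, 0.0], "twist": [0, 0, 0], "fingers": 55},
    {"slide": [0.86, 0.96, 0.0], "twist": [0, 0, 0], "fingers": 55},
    {"slide": [0.86, 0.96, 0.0], "twist": [0, 0, 0], "fingers": 55},
    {"slide": [0.86, 0.96, 0.0], "twist": [0, 0, 0], "fingers": 55},
    {"slide": [0.86, 0.96, 0.0], "twist": [0, 0, 0], "fingers": 55},
    {"slide": [0.86, 0.96, 0.0], "twist": [0, 0, 0], "fingers": 55},
  ],
)

```text
clock: 1.1
eef_pos: [364.5, 398.1, 222.1]
tcp_rot: [3.126, -0.305, -0.001]
wrist_force: [0.7, 1.0, 0.7]
opening: 54.7
grasp_force: 0.0
```

Emit:
step_arm(
  rows=[
    {"slide": [0.86, 0.96, 0.28], "twist": [0, 0, 0], "fingers": 55},
    {"slide": [0.86, 0.96, 0.28], "twist": [0, 0, 0], "fingers": 55},
    {"slide": [0.86, 0.96, 0.28], "twist": [0, 0, 0], "fingers": 55},
    {"slide": [0.86, 0.96, 0.28], "twist": [0, 0, 0], "fingers": 55},
    {"slide": [0.86, 0.96, 0.28], "twist": [0, 0, 0], "fingers": 55},
    {"slide": [0.86, 0.96, 0.28], "twist": [0, 0, 0], "fingers": 55},
    {"slide": [0.86, 0.96, 0.28], "twist": [0, 0, 0], "fingers": 55},
    {"slide": [0.86, 0.96, 0.28], "twist": [0, 0, 0], "fingers": 55},
    {"slide": [0.86, 0.96, 0.28], "twist": [0, 0, 0], "fingers": 55},
    {"slide": [0, 0, 0], "twist": [0, 0, 0], "fingers": 55},
  ],
)

```text
clock: 2.1
eef_pos: [512.5, 147.3, 157.9]
tcp_rot: [3.124, -0.312, -0.004]
wrist_force: [0.3, -0.2, 0.2]
opening: 55.2
grasp_force: 0.0
```

Emit:
step_arm(
  rows=[
    {"slide": [0, 0, 0], "twist": [0, 0, 0], "fingers": 55},
    {"slide": [0, 0, 0], "twist": [0, 0, 0], "fingers": 55},
    {"slide": [0, 0, 0], "twist": [0, 0, 0], "fingers": 55},
  ],
)

```text
clock: 2.4
eef_pos: [512.1, 151.2, 159.9]
tcp_rot: [-3.127, 0.303, -0.001]
wrist_force: [0.3, 0.1, 0.5]
opening: 54.9
grasp_force: 0.0
```

Run:
```python
from h import *
a,d=grab("wrist","w1")
cv2.imwrite("pics/w1.png",cv2.resize(a[...,::-1],(800,600),interpolation=cv2.INTER_CUBIC))
s=arm.state();print(s["clock"],s["eef_pos"],s["tcp_rot"],s["wrist_force"],s["q"])
```

```text
2.45 [512.12368319 151.15055453 159.88603117] [-3.12656231e+00  3.02537321e-01 -7.81212683e-04] [ 0.11492463 -1.1632976  -0.36992372] [ 5.90916576e-01  2.86714202e-01 -3.07332637e-01 -1.74618949e-05
 -9.76094068e-01  7.86963036e-01]
```

View pics/w1.png

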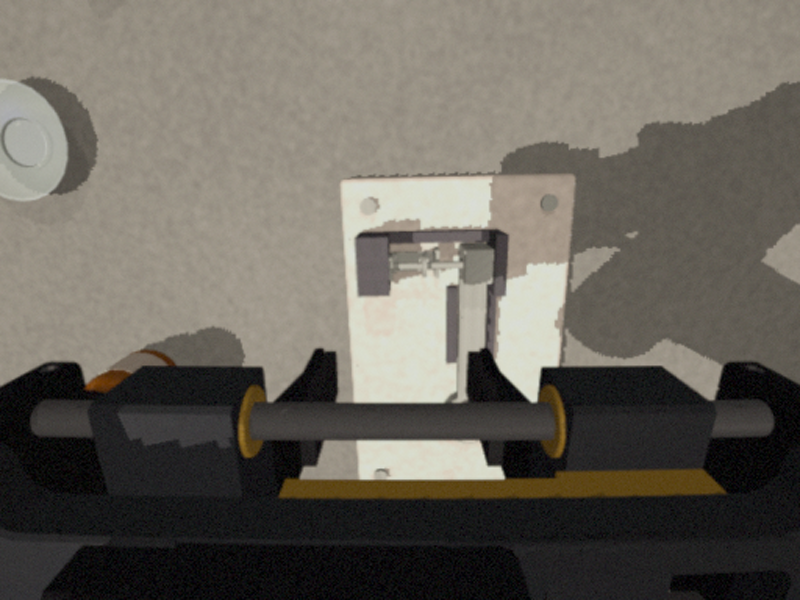

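The clevis is visible: lug at (373,265), bar with collar at about (430,262), knuckle at (477,262) and -y cheek at (500,265). I'll move closer for an exact measurement.

Emit:
step_arm(
  rows=[
    {"slide": [-0.3, 0.2, 0.6]},
    {"slide": [-0.3, 0.2, 0.6]},
    {"slide": [-0.1, 0.2, 0.6]},
    {"slide": [0, 0.2, 0.6]},
    {"slide": [0, 0, 0]},
    {"slide": [0, 0, 0]},
    {"slide": [0, 0, 0]},
  ],
)

```text
validation failed for argument at $.ro...
```

Run:
```python
from h import *
s=1.5625
c=load("w1");p=at_z(c,[(x/s,y/s) for x,y in [(342,180),(575,175),(566,352),(352,390)]],14);print(p.round(1))
e=p[1]-p[0];print("yaw far edge",np.degrees(np.arctan2(e[0],-e[1])));
for i,j in((2,1),(3,0)):e=p[j]-p[i];print("yaw",np.degrees(np.arctan2(e[1],e[0])))
a,d=grab("wrist","w2");st=arm.state();print(st["eef_pos"],st["tcp_rot"],st["wrist_force"])
crop("w2","w2c",190,90,350,210,5)
print(d[90:210:12,190:350:10].astype(int))
```

```text
[[596.1 176.6  14. ]
 [568.4  13.6  14. ]
 [433.6  31.1  14. ]
 [433.6 206.7  14. ]]
yaw far edge -9.646303903323021
yaw -7.398927133612293
yaw -10.473876810584182
[512.12594564 151.09063908 159.83630806] [-3.12658041e+00  3.02643580e-01 -6.58175802e-04] [-0.42601382 -0.74808804  0.46942907]
[[300 300 299 300 300 301 300 300 300 301 300 301 300 300 300 300]
 [303 304 304 305 305 305 304 303 304 304 303 304 303 304 304 305]
 [308 308 308 308 297 296 297 295 295 294 296 295 295 295 294 295]
 [313 311 312 298 300 298 299 298 297 299 298 298 298 298 298 299]
 [314 316 317 302 302 303 302 301 302 301 301 302 302 301 301 302]
 [320 320 320 307 290 288 296 295 297 296 295 295 294 273 304 306]
 [324 324 324 313 276 275 293 304 305 291 310 277 277 275 308 310]
 [327 328 328 329 280 279 282 314 285 295 315 282 281 279 313 314]
 [332 333 332 333 283 282 319 317 318 318 312 305 304 282 318 318]
 [338 338 338 336 322 324 323 322 321 321 315 310 311 323 323 323]]
```

View pics/w2c.png

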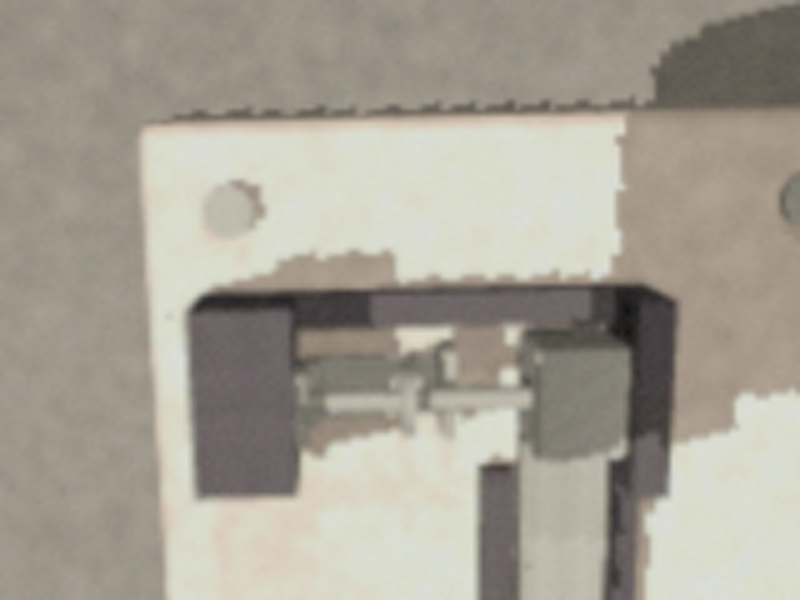

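Emit:
step_arm(
  rows=[
    {"slide": [-0.4, 0.2, 0.6], "twist": [0, 0, 0], "fingers": 55},
    {"slide": [-0.4, 0.2, 0.6], "twist": [0, 0, 0], "fingers": 55},
    {"slide": [0, 0.2, 0.6], "twist": [0, 0, 0], "fingers": 55},
    {"slide": [0, 0.2, 0.6], "twist": [0, 0, 0], "fingers": 55},
    {"slide": [0, 0, 0], "twist": [0, 0, 0], "fingers": 55},
    {"slide": [0, 0, 0], "twist": [0, 0, 0], "fingers": 55},
    {"slide": [0, 0, 0], "twist": [0, 0, 0], "fingers": 55},
  ],
)

```text
clock: 3.2
eef_pos: [489.7, 135.3, 100.5]
tcp_rot: [-3.126, 0.304, -0.003]
wrist_force: [-0.2, 0.5, 0.2]
opening: 55.1
grasp_force: 0.0
```

Run:
```python
from h import *
a,d=grab("wrist","w3");st=arm.state();print(st["eef_pos"],st["tcp_rot"],st["wrist_force"])
c=load("w3");q=proj(c,[[547,110,40]])[0];print(q)
x0,y0=int(q[0])-57,int(q[1])-43
x0,y0=max(x0,0),max(y0,0);print(x0,y0)
crop("w3","w3c",x0,y0,x0+114,y0+86,7)
```

```text
[489.6089448  135.22594124 100.52913393] [-3.12563888e+00  3.03800056e-01 -2.85384606e-03] [0.55754719 0.16589483 0.21102888]
[272.71736881 136.4460375 ]
215 93
```

View pics/w3c.png

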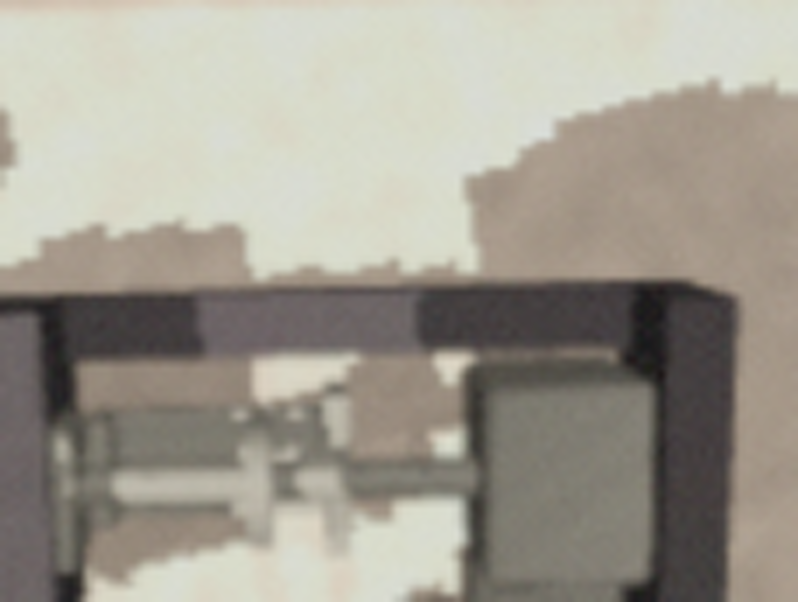

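The lug's edge is at the left (col ~45), a steel disc at col 245–270, a second lighter ring at 325–350, the knuckle at 485–655 and the cheek at 665–735. I'll resolve which disc is the collar with the depth data in clevis axes.

Run:
```python
from h import *
c=load("w3");f=lambda l:[(215+x/7-.5+.07,93+y/7-.5+.07) for x,y in l]
C=lambda l,z:at_z(c,f(l),z)
e=C([(20,299),(560,285)],24);d=e[1]-e[0];print("web edge yaw",np.degrees(np.arctan2(d[0],-d[1])),e.round(1))
k=C([(485,375),(655,378),(650,583),(487,583)],46);print("knuckle top",k.round(1))
d=k[2]-k[1];print(np.degrees(np.arctan2(-d[1],-d[0])))
yy,xx=np.mgrid[93:185,190:330];P=at_d(c,list(zip(xx.ravel(),yy.ravel())))
g=P.reshape(*xx.shape,3)
print("z map rows step1, cols 215..325")
for r in range(146,172,1): print(r," ".join("%3d"%v for v in g[r-93,28:100:2,2]))
sl=P[(P[:,2]<20)];print("slab z",np.median(sl[:,2]))
for z0,n in((48,"hi"),):
  m=np.abs(P[:,2]-z0)<4;print(n,np.percentile(P[m,2],[5,50,95]))
```

```text
web edge yaw -9.591702448094152 [[555.9 156.5  24. ]
 [544.7  90.1  24. ]]
knuckle top [[538.3 102.8  46. ]
 [534.3  83.7  46. ]
 [510.5  87.7  46. ]
 [514.2 106.6  46. ]]
-9.42622378921339
z map rows step1, cols 215..325
146  48  48  34  20  13  13  13  13  14  13  14  12  13  12  14  13  13  14  13  12  14  12  12  12  14  13  12  12  13  12  12  13  27  29  30  30
147  47  46  34  22  13  14  14  12  12  13  14  13  11  12  12  12  11  12  13  12  13  12  11  13  12  13  12  13  14  12  13  12  29  38  38  39
148  47  47  36  21  13  13  12  14  12  14  12  13  12  12  11  13  12  13  13  13  13  13  20  13  12  12  12  12  13  13  12  14  31  41  43  43
149  47  47  35  22 261  12  14  13  13  12  13  12  13  12  12  12  13  14  13  13  12  12  29  14  13  13  13  13  12  13  11  14  31  44  45  44
150  46  47  36  22  13  13  13  12  13  14  13  12  12  13  13  14  13  13  12  13  13  13  32  12  13  13  13  14  13  12  13  14  30  44  44  44
151  46  47  36  23  13  12  12  12  12  12  12  13  15  15  15  17  17  17  17  17  17  19  31  12  13  13  13  14  12  12  13  12  31  4
[... 2335 characters left out ...]
14  13  14  12  12  13  14  32  45  45  45
168  46  47  44  44  34  25  26  13  12  13  13  13  13  12  12  14  41  42  12  13  13  11  30  31  12  13  12  12  14  13  13  13  32  45  45  44
169  47  47  43  43  35  12  13  13  12  13  14  13  13  13  12  13  40  39  12  12  12  13  31  31  12  13  13  14  14  13  13  12  32  45  45  44
170  47  47  43  44  35  12  14  14  12  12  13  13  13  13  12  13  40  39  14  13  12  13  31  31  13  13  13  12  13  13  13  14  32  44  45  44
171  46  47  43  44  35  13  13  13  14  12  13  13  12  12  12  13  37  12  12  11  12  12  31  30  14  13  12  11  12  13  13  13  32  44  44  45
slab z 13.21130737151583
hi [44.59419105 46.84683995 48.16835972]
```

Depth confirms it: the collar (top at z≈43) is at raw cols 249–253. The ring at cols 262–264, with z up to 31, is the saddle's lip. The saddle face is at cols 222–225, standing only slightly proud. Now positions in clevis axes.

Run:
```python
from h import *
c=load("w3");yaw=np.radians(-9.55);X=np.array([np.cos(yaw),np.sin(yaw),0]);Y=np.array([-np.sin(yaw),np.cos(yaw),0])
f=lambda l:[(215+x/7-.43,93+y/7-.43) for x,y in l]
def S(n,l,z):
  p=at_z(c,f(l),z);print(n,"x",(p@X).round(1),"y",(p@Y).round(1))
S("knuckle top",[(485,375),(655,378),(650,583),(487,583)],46)
S("bar top centre",[(400,477),(180,487)],38.5)
S("web outer",[(20,299),(560,285)],24)
S("lug inner top",[(40,310),(48,580)],48)
S("cheek top?",[(735,300),(728,590)],46)
S("cheek inner",[(665,300)],46)
im=c["im"].astype(int).sum(2)
d=c["d"]
yy,xx=np.mgrid[140:185,210:275];P=at_d(c,list(zip(xx.ravel(),yy.ravel())))
x,y,z=P@X,P@Y,P[:,2]
lug=(z>45.5);bx=np.median(x[(abs(z-37.5)<1.2)])
print("bar x med",bx)
def rng(n,m): print(n,m.sum(),"y",np.percentile(y[m],[2,10,50,90,98]).round(1),"x",np.percentile(x[m],[2,50,98]).round(1))
rng("collar",(z>39.5)&(z<44.5)&(xx.ravel()>245)&(xx.ravel()<258))
rng("lip",(z>29)&(z<33)&(xx.ravel()>258)&(xx.ravel()<268))
rng("saddle",(z>41)&(z<45.4)&(xx.ravel()<230))
rng("lug",(z>45.7)&(xx.ravel()<230))
```

```text
knuckle top x [513.8 513.  488.9 489.4] y [190.7 171.2 171.2 190.4]
bar top centre x [501.  500.5] y [200.2 226.7]
web outer x [522.2 522.2] y [246.6 179.3]
lug inner top x [522.6 491.6] y [240.9 241.9]
cheek top? x [521.5 487.8] y [162.3 161.9]
cheek inner x [521.7] y [170.3]
bar x med 500.6522206273827
collar 52 y [216.  216.1 217.4 218.4 218.6] x [493.8 500.3 506.5]
lip 60 y [206.6 206.7 208.1 209.2 209.3] x [490.  496.3 509.3]
saddle 91 y [239.4 239.5 240.9 241.8 242.8] x [484.6 499.7 514.4]
lug 525 y [241.7 242.4 246.2 250.1 251.3] x [484.5 501.9 520.2]
```

Emit:
step_arm(
  rows=[
    {"slide": [0, 0, -0.8], "twist": [0, 0, 0.4], "fingers": 55},
    {"slide": [0, 0, -0.8], "twist": [0, 0, 0.4], "fingers": 55},
    {"slide": [0, 0, -0.8], "twist": [0, 0, 0.4], "fingers": 55},
    {"slide": [0.2, 0.97, 0], "twist": [0, 0, 0], "fingers": 55},
    {"slide": [0.2, 0.97, 0], "twist": [0, 0, 0], "fingers": 55},
    {"slide": [0.2, 0.97, 0], "twist": [0, 0, 0], "fingers": 55},
    {"slide": [0.2, 0.97, 0], "twist": [0, 0, 0], "fingers": 55},
    {"slide": [0.2, 0.97, 0], "twist": [0, 0, 0], "fingers": 55},
    {"slide": [0.2, 0.97, 0], "twist": [0, 0, 0], "fingers": 55},
    {"slide": [0.2, 0.97, 0], "twist": [0, 0, 0], "fingers": 55},
  ],
)

```text
clock: 4.25
eef_pos: [476.2, -39.1, 160.5]
tcp_rot: [-3.111, 0.435, -0.003]
wrist_force: [1.2, 0.1, 0.6]
opening: 54.9
grasp_force: 0.0
```

Emit:
step_arm(
  rows=[
    {"slide": [0.2, 0.97, 0], "twist": [0, 0, 0], "fingers": 55},
    {"slide": [0.2, 0.97, 0], "twist": [0, 0, 0], "fingers": 55},
    {"slide": [0.2, 0.97, 0], "twist": [0, 0, 0], "fingers": 55},
    {"slide": [0.2, 0.97, 0], "twist": [0, 0, 0], "fingers": 55},
    {"slide": [0.2, 0.97, 0], "twist": [0, 0, 0], "fingers": 55},
    {"slide": [0.2, 0.97, 0], "twist": [0, 0, 0], "fingers": 55},
    {"slide": [0.2, 0.97, 0], "twist": [0, 0, 0], "fingers": 55},
    {"slide": [0.2, 0.97, 0], "twist": [0, 0, 0], "fingers": 55},
    {"slide": [0.2, 0.97, 0], "twist": [0, 0, 0], "fingers": 55},
    {"slide": [0, 0, 0], "twist": [0, 0, 0], "fingers": 55},
  ],
)

```text
clock: 5.25
eef_pos: [459.5, -262.6, 160.2]
tcp_rot: [3.11, -0.44, 0.002]
wrist_force: [-1.0, 1.7, 0.2]
opening: 55.3
grasp_force: 0.0
```

Emit:
step_arm(
  rows=[
    {"slide": [0, 0, 0], "twist": [0, 0, 0], "fingers": 55},
    {"slide": [0, 0, 0], "twist": [0, 0, 0], "fingers": 55},
    {"slide": [0, 0, 0], "twist": [0, 0, 0], "fingers": 55},
  ],
)

```text
clock: 5.55
eef_pos: [459.4, -259.8, 159.8]
tcp_rot: [-3.111, 0.434, -0.001]
wrist_force: [-0.3, 0.8, -0.8]
opening: 55.1
grasp_force: 0.0
```

Run:
```python
from h import *
a,d=grab("wrist","w4");st=arm.state();print(st["eef_pos"],st["tcp_rot"],st["wrist_force"])
c=load("w4");q=proj(c,[[491,-268,80]])[0];print(q)
x0,y0=int(q[0])-67,max(int(q[1])-50,0);print(x0,y0)
crop("w4","w4c",x0,y0,x0+133,y0+100,6)
```

```text
[ 459.44308    -259.78601147  159.79514118] [-3.11149741e+00  4.33580114e-01 -5.34952737e-04] [0.24249094 0.21787606 0.30276567]
[254.95413096 166.53861328]
187 116
```

View pics/w4c.png

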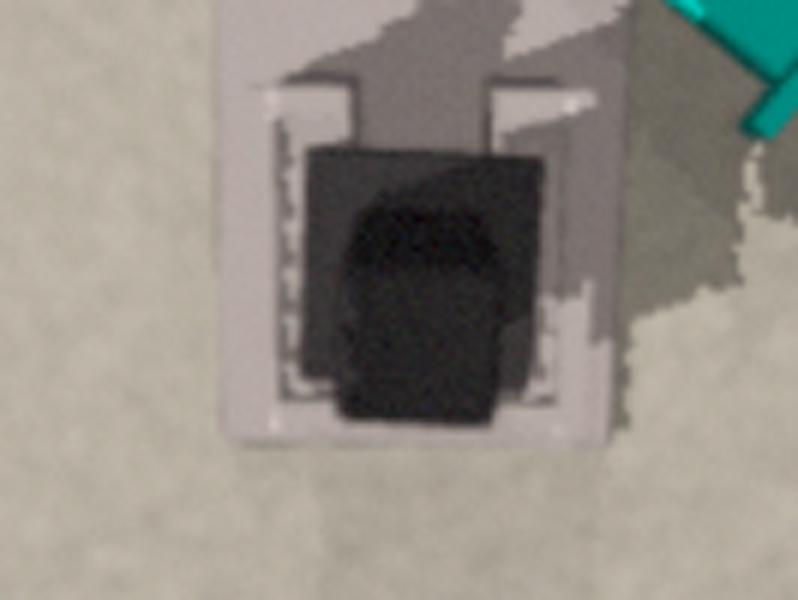

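The plate's corners are near crop (305,148), (545,157), (530,395) and (302,378). The handle top spans cols 338–497 and rows ~270–420, and the rails' inner edges are at cols 355 and 488. The axes are well aligned. Now compute.

Run:
```python
from h import *
c=load("w4");st=arm.state();f=lambda l:[(187+x/6-.42,116+y/6-.42) for x,y in l]
Ti=np.r_[0];Rm=R.from_rotvec(st["tcp_rot"]).as_matrix();t=st["eef_pos"]
def S(n,l,z): p=at_z(c,f(l),z);print(n,"tool xy",((p-t)@Rm)[:,:2].round(1).tolist(),"w",p.round(1)[:,:2].tolist())
S("plate",[(306,148),(545,156),(530,395),(302,376)],55)
S("handle near",[(338,416),(496,422)],115)
S("handle side mid",[(343,340),(498,345)],115)
S("rail inner",[(356,90),(488,90)],50)
S("rail outer/lip L",[(278,90),(276,400)],52);S("R",[(560,400),(565,120)],52)
S("rail far end",[(310,80),(530,80)],50);S("rail near end",[(290,400),(540,400)],50)
S("base",[(218,300),(620,300),(300,441),(540,441)],6)
d=c["d"];yy,xx=np.mgrid[150:190,235:275];P=at_d(c,list(zip(xx.ravel(),yy.ravel())))
m=P[:,2]>112;q=(P-t)@Rm
print(m.sum(),np.percentile(P[m,2],50),np.percentile(q[m,0],[2,98]),np.percentile(q[m,1],[2,98]))
mask=(P[:,2]>52)&(P[:,2]<58);print(np.median(P[mask,2]))
```

```text
plate tool xy [[54.0, -17.9], [52.7, 21.2], [12.4, 19.6], [15.7, -19.3]] w [[516.3, -257.3], [504.4, -294.6], [466.1, -282.0], [479.9, -245.5]]
handle near tool xy [[24.4, -10.1], [23.6, 10.9]] w [[485.7, -256.7], [479.2, -276.7]]
handle side mid tool xy [[34.7, -9.3], [34.0, 11.0]] w [[495.4, -260.3], [489.2, -279.7]]
rail inner tool xy [[63.0, -9.8], [63.0, 12.0]] w [[522.7, -267.6], [516.8, -288.5]]
rail outer/lip L tool xy [[63.1, -22.5], [10.8, -24.1]] w [[526.3, -255.4], [476.4, -239.5]]
R tool xy [[10.8, 25.0], [58.3, 24.6]] w [[463.0, -286.8], [508.8, -299.4]]
rail far end tool xy [[64.6, -17.4], [64.6, 18.9]] w [[526.4, -260.7], [516.5, -295.6]]
rail near end tool xy [[10.2, -21.9], [10.3, 21.7]] w [[475.3, -241.6], [463.4, -283.4]]
base tool xy [[19.7, -39.4], [19.7, 40.5], [-9.4, -23.7], [-9.4, 25.2]] w [[489.2, -227.3], [467.4, -304.2], [456.9, -234.4], [443.6, -281.5]]
743 114.09999290702368 [23.00783927 44.05978472] [-10.00929638  10.6362271 ]
54.12749799557599
```

Emit:
step_arm(
  rows=[
    {"slide": [0, 0, 0], "twist": [0, 0, 0.55], "fingers": 55},
    {"slide": [0.67, -0.01, 0], "twist": [0, 0, 0], "fingers": 55},
    {"slide": [0.67, -0.01, 0], "twist": [0, 0, 0], "fingers": 55},
    {"slide": [0, 0, 0], "twist": [0, 0, 0], "fingers": 55},
    {"slide": [0, 0, 0.7], "twist": [0, 0, 0], "fingers": 55},
    {"slide": [0, 0, 0.7], "twist": [0, 0, 0], "fingers": 55},
    {"slide": [0, 0, 0.7], "twist": [0, 0, 0], "fingers": 55},
    {"slide": [0, 0, 0.7], "twist": [0, 0, 0], "fingers": 55},
    {"slide": [0, 0, 0.7], "twist": [0, 0, 0], "fingers": 55},
    {"slide": [0, 0, 0.5], "twist": [0, 0, 0], "fingers": 55},
  ],
)

```text
clock: 6.6
eef_pos: [490.3, -269.8, 58.5]
tcp_rot: [-3.102, 0.495, 0.003]
wrist_force: [0.1, 0.9, -0.3]
opening: 55.2
grasp_force: 0.0
```

Emit:
step_arm(
  rows=[
    {"slide": [0, 0, 0], "twist": [0, 0, 0], "fingers": 55},
    {"slide": [0, 0, 0], "twist": [0, 0, 0], "fingers": 55},
    {"slide": [0, 0, 0], "twist": [0, 0, 0], "fingers": 55},
  ],
)

```text
clock: 6.9
eef_pos: [491.9, -270.7, 60.6]
tcp_rot: [3.102, -0.495, 0.003]
wrist_force: [0.7, -0.3, 0.2]
opening: 54.8
grasp_force: 0.0
```

Emit:
step_arm(
  rows=[
    {"slide": [0, 0, 0], "twist": [0, 0, 0], "fingers": 10},
    {"slide": [0, 0, 0], "twist": [0, 0, 0], "fingers": 10},
    {"slide": [0, 0, 0], "twist": [0, 0, 0], "fingers": 10},
    {"slide": [0, 0, 0], "twist": [0, 0, 0], "fingers": 10},
    {"slide": [0, 0, 0], "twist": [0, 0, 0], "fingers": 10},
    {"slide": [0, 0, 0], "twist": [0, 0, 0], "fingers": 10},
    {"slide": [0, 0, 0], "twist": [0, 0, 0], "fingers": 10},
  ],
  squeeze=50,
)

```text
clock: 7.6
eef_pos: [491.3, -270.4, 59.6]
tcp_rot: [3.102, -0.495, 0.0]
wrist_force: [0.2, 0.7, 1.1]
opening: 21.3
grasp_force: 50.0
```

Run:
```python
from workcell import arm
s=arm.state();print(s["eef_pos"],s["tcp_rot"],s["wrist_force"],s["opening"],s["grasp_force"],s["clock"])
```

```text
[ 491.32680165 -270.44790124   59.64817374] [ 3.10233897e+00 -4.95066200e-01  2.34653284e-04] [0.16509563 0.68320777 1.10205334] 21.3131448843093 50.00022993888706 7.6
```

Gripped (opening 21.3). Next I lift and travel to above the collar gap.

Emit:
step_arm(
  rows=[
    {"slide": [0, 0, -0.4], "twist": [0, 0, 0], "fingers": 10},
    {"slide": [0, 0, -0.6], "twist": [0, 0, 0], "fingers": 10},
    {"slide": [0, 0, -0.9], "twist": [0, 0, 0], "fingers": 10},
    {"slide": [0, 0, -0.9], "twist": [0, 0, 0], "fingers": 10},
    {"slide": [0, 0, 0], "twist": [0, 0, -0.72], "fingers": 10},
    {"slide": [0, 0, 0], "twist": [0, 0, -0.72], "fingers": 10},
    {"slide": [0, 0, 0], "twist": [0, 0, -0.7], "fingers": 10},
    {"slide": [-0.07, -0.5, 0], "twist": [0, 0, 0], "fingers": 10},
    {"slide": [-0.07, -0.9, 0], "twist": [0, 0, 0], "fingers": 10},
    {"slide": [-0.07, -0.9, 0], "twist": [0, 0, 0], "fingers": 10},
  ],
)

```text
clock: 8.6
eef_pos: [495.3, -211.9, 129.7]
tcp_rot: [-3.13, 0.266, 0.0]
wrist_force: [0.9, 0.9, -0.7]
opening: 21.6
grasp_force: 50.0
```

Emit:
step_arm(
  rows=[
    {"slide": [-0.07, -0.96, 0], "twist": [0, 0, 0], "fingers": 10},
    {"slide": [-0.07, -0.96, 0], "twist": [0, 0, 0], "fingers": 10},
    {"slide": [-0.07, -0.96, 0], "twist": [0, 0, 0], "fingers": 10},
    {"slide": [-0.07, -0.96, 0], "twist": [0, 0, 0], "fingers": 10},
    {"slide": [-0.07, -0.96, 0], "twist": [0, 0, 0], "fingers": 10},
    {"slide": [-0.07, -0.96, 0], "twist": [0, 0, 0], "fingers": 10},
    {"slide": [-0.07, -0.96, 0], "twist": [0, 0, 0], "fingers": 10},
    {"slide": [-0.07, -0.96, 0], "twist": [0, 0, 0], "fingers": 10},
    {"slide": [-0.07, -0.96, 0], "twist": [0, 0, 0], "fingers": 10},
    {"slide": [-0.07, -0.96, 0], "twist": [0, 0, 0], "fingers": 10},
  ],
)

```text
clock: 9.6
eef_pos: [517.8, 28.2, 129.9]
tcp_rot: [-3.13, 0.264, -0.0]
wrist_force: [0.7, -0.2, -1.5]
opening: 21.5
grasp_force: 50.0
```

Emit:
step_arm(
  rows=[
    {"slide": [-0.07, -0.96, 0], "twist": [0, 0, 0], "fingers": 10},
    {"slide": [-0.07, -0.96, 0], "twist": [0, 0, 0], "fingers": 10},
    {"slide": [-0.07, -0.96, 0], "twist": [0, 0, 0], "fingers": 10},
    {"slide": [0, -0.96, 0], "twist": [0, 0, 0], "fingers": 10},
    {"slide": [0, -0.5, 0], "twist": [0, 0, 0], "fingers": 10},
    {"slide": [0, -0.3, 0], "twist": [0, 0, 0], "fingers": 10},
    {"slide": [0, 0, 0], "twist": [0, 0, 0], "fingers": 10},
    {"slide": [0, 0, 0], "twist": [0, 0, 0], "fingers": 10},
    {"slide": [0, 0, 0], "twist": [0, 0, 0], "fingers": 10},
    {"slide": [0, 0, 0], "twist": [0, 0, 0], "fingers": 10},
  ],
)

```text
clock: 10.6
eef_pos: [532.3, 141.1, 129.6]
tcp_rot: [3.13, -0.264, -0.0]
wrist_force: [0.4, -0.1, -0.7]
opening: 21.6
grasp_force: 50.0
```

```bash
cat > rel.py <<'E'
from h import *
# tool origin (TCP less 43.65 down, +0.2 along gripper x) in clevis axes
yaw=np.radians(-9.55);X=np.array([np.cos(yaw),np.sin(yaw),0]);Y=np.array([-np.sin(yaw),np.cos(yaw),0])
def rel(st):
    p=st["eef_pos"];return np.array([p@X+.2-500.8,p@Y-180.5,p[2]-43.65]).round(2)
st=arm.state();M=R.from_rotvec(st["tcp_rot"]).as_matrix()
print(rel(st),"yaw",np.degrees(np.arctan2(M[1,0],M[0,0])).round(2),"tilt",M[2,:2].round(4),"F in clevis",(st["wrist_force"]@np.c_[X,Y,[0,0,1]]).round(2),st["opening"],st["clock"])
E
python3 rel.py
```

```text
[ 0.92 46.96 85.93] yaw -9.65 tilt [-0.0002  0.0002] F in clevis [ 0.39 -0.03 -0.67] 21.629005089801794 10.6
```

Emit:
step_arm(
  rows=[
    {"slide": [-0.036, 0.04, 0.4], "twist": [0, 0, 0], "fingers": 10},
    {"slide": [0, 0, 0.6], "twist": [0, 0, 0], "fingers": 10},
    {"slide": [0, 0, 0.36], "twist": [0, 0, 0], "fingers": 10},
    {"slide": [0, 0, 0], "twist": [0, 0, 0], "fingers": 10},
    {"slide": [0, 0, 0], "twist": [0, 0, 0], "fingers": 10},
    {"slide": [0, 0, 0], "twist": [0, 0, 0], "fingers": 10},
    {"slide": [0, 0, 0], "twist": [0, 0, 0], "fingers": 10},
  ],
)

```text
clock: 11.3
eef_pos: [531.7, 141.3, 96.1]
tcp_rot: [-3.13, 0.262, -0.002]
wrist_force: [-0.3, -0.0, -1.4]
opening: 21.8
grasp_force: 50.0
```

```bash
python3 rel.py
python3 - <<'E'
from h import *
grab("wrist","w5");grab("scene","s5")
c=load("w5");q=proj(c,[[526,125,50]])[0];x0,y0=int(q[0])-66,max(int(q[1])-50,0);print(x0,y0)
A=c["im"][y0:y0+100,x0:x0+133,::-1]
s=load("s5");q=proj(s,[[530,130,60]])[0];x1,y1=int(q[0])-33,int(q[1])-25;print(x1,y1)
B=s["im"][y1:y1+50,x1:x1+66,::-1]
cv2.imwrite("pics/w5c.png",np.hstack([cv2.resize(A,(400,300),interpolation=2),cv2.resize(B,(400,300),interpolation=2)]))
E
```

```text
[ 0.34 47.02 52.49] yaw -9.57 tilt [ 0.001  -0.0008] F in clevis [-0.3  -0.09 -1.38] 21.798395083037786 11.3
210 166
246 142
```

View pics/w5c.png

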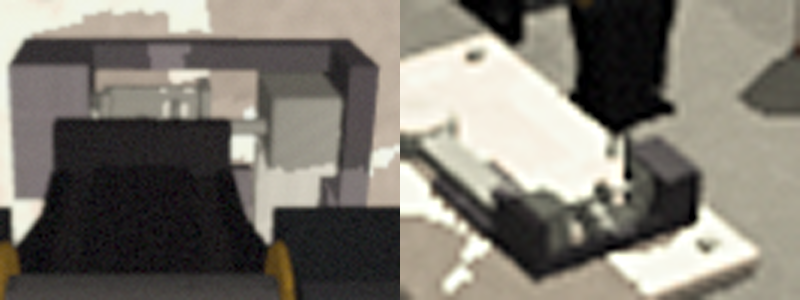

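The plate's far edge (left panel, row ~118, cols 53–231) hides the fork. In the right panel the fork hangs above the gap at about (625,150). I'll check the plate's centre against the clevis with the same camera.

Run:
```python
from rel import *
c=load("w5");k=400/133;f=lambda l:[(210+x/k-.35,166+y/3-.35) for x,y in l]
def S(n,l,z): p=at_z(c,f(l),z);print(n,"x",(p@X-500.8).round(1),"y",(p@Y-180.5).round(1))
S("plate far edge top",[(53,118),(142,119),(231,119)],91.5)
S("plate far edge bottom",[(142,118)],86.5)
S("web outer",[(20,41),(340,39)],24); S("lug inner",[(90,70)],48)
S("knuckle top",[(262,97),(343,98)],46)
a=c["im"].astype(int).sum(2)[166:266,210:343]
print(a[30:50,47]);print(a[44,10:24],a[44,70:84])
```

```text
[ 0.21 46.93 52.35] yaw -9.58 tilt [ 0.0007 -0.0006] F in clevis [-0.78  0.53 -0.44] 21.844149729173143 11.4
plate far edge top x [21.4 21.1 21.1] y [65.5 46.1 26.7]
plate far edge bottom x [19.6] y [46.1]
web outer x [22.5 23.2] y [ 82.5 -13. ]
lug inner x [20.2] y [60.2]
knuckle top x [11.9 11.6] y [13.  -9.5]
[420 420 424 423 425 424 420 399 319 177  88  95 112 101 106  80 109 100
 108 118]
[358 359 358 356 357 359 341 245 117 112  95 101 105  90] [113 128 115 116 113 105 187 410 474 485 490 489 489 484]
```

Emit:
step_arm(
  rows=[
    {"slide": [-0.012, 0, 0.2], "twist": [0, 0, 0], "fingers": 10},
    {"slide": [0, 0, 0.2], "twist": [0, 0, 0], "fingers": 10},
    {"slide": [0, 0, 0.06], "twist": [0, 0, 0], "fingers": 10},
    {"slide": [0, 0, 0], "twist": [0, 0, 0], "fingers": 10},
    {"slide": [0, 0, 0], "twist": [0, 0, 0], "fingers": 10},
  ],
)

```text
clock: 11.9
eef_pos: [531.2, 141.1, 84.0]
tcp_rot: [3.131, -0.262, -0.0]
wrist_force: [-0.3, -0.3, -0.5]
opening: 22.1
grasp_force: 50.0
```

Emit:
step_arm(
  rows=[
    {"slide": [0, 0, 0.06], "twist": [0, 0, 0], "fingers": 10},
    {"slide": [0, 0, 0.06], "twist": [0, 0, 0], "fingers": 10},
    {"slide": [0, 0, 0.04], "twist": [0, 0, 0], "fingers": 10},
    {"slide": [0, 0, 0], "twist": [0, 0, 0], "fingers": 10},
  ],
)

```text
clock: 12.3
eef_pos: [531.0, 141.0, 79.9]
tcp_rot: [3.13, -0.262, -0.001]
wrist_force: [0.2, -0.1, -1.0]
opening: 21.7
grasp_force: 50.0
```

```bash
python3 rel.py
```

```text
[-0.39 46.67 36.21] yaw -9.58 tilt [-0.0003  0.0003] F in clevis [ 0.24 -0.07 -0.98] 21.744749313687915 12.3
```

Emit:
step_arm(
  rows=[
    {"slide": [0, 0, 0.06], "twist": [0, 0, 0], "fingers": 10},
    {"slide": [0, 0, 0.06], "twist": [0, 0, 0], "fingers": 10},
    {"slide": [0, 0, 0], "twist": [0, 0, 0], "fingers": 10},
  ],
)

```text
clock: 12.6
eef_pos: [530.9, 141.0, 76.8]
tcp_rot: [3.13, -0.263, -0.001]
wrist_force: [-0.7, -0.1, -1.6]
opening: 21.4
grasp_force: 50.0
```

Emit:
step_arm(
  rows=[
    {"slide": [0, 0, 0.08], "twist": [0, 0, 0], "fingers": 10},
    {"slide": [0, 0, 0.08], "twist": [0, 0, 0], "fingers": 10},
    {"slide": [0, 0, 0.08], "twist": [0, 0, 0], "fingers": 10},
    {"slide": [0, 0, 0.08], "twist": [0, 0, 0], "fingers": 10},
    {"slide": [0, 0, 0], "twist": [0, 0, 0], "fingers": 10},
    {"slide": [0, 0, 0], "twist": [0, 0, 0], "fingers": 10},
  ],
)

```text
clock: 13.2
eef_pos: [531.1, 141.1, 69.0]
tcp_rot: [3.131, -0.262, -0.0]
wrist_force: [0.0, -0.7, -1.4]
opening: 21.6
grasp_force: 50.0
```

```bash
python3 rel.py
```

```text
[-0.27 46.74 25.33] yaw -9.58 tilt [-0.0001  0.0001] F in clevis [ 0.16 -0.66 -1.36] 21.57616983633648 13.2
```

Fork is over the bar with no contact force. Now I approach the collar and press in small steps.

Emit:
step_arm(
  rows=[
    {"slide": [0, 0.08, 0], "twist": [0, 0, 0], "fingers": 10},
    {"slide": [0, 0.08, 0], "twist": [0, 0, 0], "fingers": 10},
    {"slide": [0, 0.06, 0], "twist": [0, 0, 0], "fingers": 10},
    {"slide": [0, 0, 0], "twist": [0, 0, 0], "fingers": 10},
  ],
)

```text
clock: 13.6
eef_pos: [530.1, 135.4, 69.1]
tcp_rot: [3.131, -0.263, -0.0]
wrist_force: [0.3, 1.3, -0.6]
opening: 21.9
grasp_force: 50.0
```

Emit:
step_arm(
  rows=[
    {"slide": [0, 0.02, 0], "twist": [0, 0, 0], "fingers": 10},
    {"slide": [0, 0.02, 0], "twist": [0, 0, 0], "fingers": 10},
    {"slide": [0, 0.02, 0], "twist": [0, 0, 0], "fingers": 10},
    {"slide": [0, 0.02, 0], "twist": [0, 0, 0], "fingers": 10},
    {"slide": [0, 0, 0], "twist": [0, 0, 0], "fingers": 10},
  ],
)

```text
clock: 14.1
eef_pos: [530.1, 134.1, 69.1]
tcp_rot: [-3.13, 0.262, -0.001]
wrist_force: [-0.4, 2.4, -2.0]
opening: 21.6
grasp_force: 50.0
```

Emit:
step_arm(
  rows=[
    {"slide": [0, 0.02, 0], "twist": [0, 0, 0], "fingers": 10},
    {"slide": [0, 0.02, 0], "twist": [0, 0, 0], "fingers": 10},
    {"slide": [0, 0, 0], "twist": [0, 0, 0], "fingers": 10},
  ],
)

```text
clock: 14.4
eef_pos: [529.9, 132.8, 69.1]
tcp_rot: [-3.13, 0.262, -0.001]
wrist_force: [0.3, 2.7, 0.1]
opening: 21.7
grasp_force: 50.0
```

Emit:
step_arm(
  rows=[
    {"slide": [0, 0.02, 0], "twist": [0, 0, 0], "fingers": 10},
    {"slide": [0, 0.02, 0], "twist": [0, 0, 0], "fingers": 10},
    {"slide": [0, 0, 0], "twist": [0, 0, 0], "fingers": 10},
  ],
)

```text
clock: 14.7
eef_pos: [529.7, 131.7, 69.1]
tcp_rot: [-3.13, 0.262, -0.001]
wrist_force: [0.3, 2.1, -1.4]
opening: 22.0
grasp_force: 50.0
```

```bash
python3 rel.py
```

```text
[-0.12 37.29 25.49] yaw -9.58 tilt [ 0.0004 -0.0003] F in clevis [-0.03  2.11 -1.38] 22.04556120581318 14.7
```

Emit:
step_arm(
  rows=[
    {"slide": [0, 0.02, 0], "twist": [0, 0, 0], "fingers": 10},
    {"slide": [0, 0.02, 0], "twist": [0, 0, 0], "fingers": 10},
    {"slide": [0, 0, 0], "twist": [0, 0, 0], "fingers": 10},
    {"slide": [0, 0, 0], "twist": [0, 0, 0], "fingers": 10},
  ],
)

```text
clock: 15.1
eef_pos: [529.5, 130.8, 69.1]
tcp_rot: [-3.13, 0.262, -0.0]
wrist_force: [-0.5, 1.8, -0.9]
opening: 21.5
grasp_force: 50.0
```

Emit:
step_arm(
  rows=[
    {"slide": [0, 0.02, 0], "twist": [0, 0, 0], "fingers": 10},
    {"slide": [0, 0.02, 0], "twist": [0, 0, 0], "fingers": 10},
    {"slide": [0, 0, 0], "twist": [0, 0, 0], "fingers": 10},
    {"slide": [0, 0, 0], "twist": [0, 0, 0], "fingers": 10},
  ],
)

```text
clock: 15.5
eef_pos: [529.3, 129.8, 69.1]
tcp_rot: [-3.13, 0.262, -0.0]
wrist_force: [0.9, 2.6, -1.0]
opening: 21.8
grasp_force: 50.0
```

Emit:
step_arm(
  rows=[
    {"slide": [0, 0.02, 0], "twist": [0, 0, 0], "fingers": 10},
    {"slide": [0, 0, 0], "twist": [0, 0, 0], "fingers": 10},
    {"slide": [0, 0, 0], "twist": [0, 0, 0], "fingers": 10},
  ],
)

```text
clock: 15.8
eef_pos: [529.2, 129.3, 69.1]
tcp_rot: [-3.131, 0.262, -0.0]
wrist_force: [0.8, 2.4, -0.6]
opening: 21.8
grasp_force: 50.0
```

```bash
python3 rel.py
```

```text
[-0.19 34.79 25.45] yaw -9.58 tilt [ 0.0002 -0.0001] F in clevis [ 0.4   2.52 -0.64] 21.84645384797642 15.8
```

Emit:
step_arm(
  rows=[
    {"slide": [0, 0.02, 0], "twist": [0, 0, 0], "fingers": 10},
    {"slide": [0, 0, 0], "twist": [0, 0, 0], "fingers": 10},
    {"slide": [0, 0, 0], "twist": [0, 0, 0], "fingers": 10},
  ],
)

```text
clock: 16.1
eef_pos: [529.1, 128.8, 69.1]
tcp_rot: [-3.131, 0.262, -0.0]
wrist_force: [0.8, 2.8, -1.3]
opening: 21.9
grasp_force: 50.0
```

Emit:
step_arm(
  rows=[
    {"slide": [0, 0.02, 0], "twist": [0, 0, 0], "fingers": 10},
    {"slide": [0, 0, 0], "twist": [0, 0, 0], "fingers": 10},
    {"slide": [0, 0, 0], "twist": [0, 0, 0], "fingers": 10},
  ],
)

```text
clock: 16.4
eef_pos: [529.0, 128.4, 69.1]
tcp_rot: [-3.13, 0.262, -0.0]
wrist_force: [1.0, 3.6, -1.7]
opening: 21.5
grasp_force: 50.0
```

Emit:
step_arm(
  rows=[
    {"slide": [0, 0.02, 0], "twist": [0, 0, 0], "fingers": 10},
    {"slide": [0, 0, 0], "twist": [0, 0, 0], "fingers": 10},
    {"slide": [0, 0, 0], "twist": [0, 0, 0], "fingers": 10},
  ],
)

```text
clock: 16.7
eef_pos: [529.0, 128.4, 69.1]
tcp_rot: [-3.13, 0.262, -0.001]
wrist_force: [1.3, 5.9, -0.3]
opening: 21.8
grasp_force: 50.0
```

The hard stop shows: TCP y stays at 128.4 while the force rises to 5.9 N. I back off to mid-window and begin drawing.

Emit:
step_arm(
  rows=[
    {"slide": [0, -0.025, 0], "twist": [0, 0, 0], "fingers": 10},
    {"slide": [0, -0.02, 0], "twist": [0, 0, 0], "fingers": 10},
    {"slide": [0, 0, 0], "twist": [0, 0, 0], "fingers": 10},
    {"slide": [0, 0, 0], "twist": [0, 0, 0], "fingers": 10},
  ],
)

```text
clock: 17.1
eef_pos: [529.0, 128.7, 69.1]
tcp_rot: [3.13, -0.262, -0.0]
wrist_force: [1.3, 2.8, -1.2]
opening: 21.9
grasp_force: 50.0
```

```bash
python3 rel.py
```

```text
[-0.28 34.15 25.43] yaw -9.58 tilt [-0.0001  0.0003] F in clevis [ 0.81  2.93 -1.15] 21.91344718932467 17.1
```

Emit:
step_arm(
  rows=[
    {"slide": [-0.04, 0, 0], "twist": [0, 0, 0], "fingers": 10},
    {"slide": [-0.04, 0, 0], "twist": [0, 0, 0], "fingers": 10},
    {"slide": [0, 0, 0], "twist": [0, 0, 0], "fingers": 10},
  ],
)

```text
clock: 17.4
eef_pos: [527.2, 129.2, 69.1]
tcp_rot: [-3.13, 0.262, -0.001]
wrist_force: [1.9, 2.2, -0.9]
opening: 21.7
grasp_force: 50.0
```

Emit:
step_arm(
  rows=[
    {"slide": [-0.03, 0, 0], "twist": [0, 0, 0], "fingers": 10},
    {"slide": [-0.03, 0, 0], "twist": [0, 0, 0], "fingers": 10},
    {"slide": [0, 0, 0], "twist": [0, 0, 0], "fingers": 10},
  ],
)

```text
clock: 17.7
eef_pos: [525.5, 129.5, 69.1]
tcp_rot: [-3.131, 0.262, -0.0]
wrist_force: [3.0, 1.2, -0.8]
opening: 21.7
grasp_force: 50.0
```

```bash
python3 rel.py
```

```text
[-3.83 34.39 25.41] yaw -9.58 tilt [ 0.0001 -0.    ] F in clevis [ 2.8   1.71 -0.78] 21.673203509537792 17.7
```

Emit:
step_arm(
  rows=[
    {"slide": [-0.03, 0, 0], "twist": [0, 0, 0], "fingers": 10},
    {"slide": [-0.03, 0, 0], "twist": [0, 0, 0], "fingers": 10},
    {"slide": [0, 0, 0], "twist": [0, 0, 0], "fingers": 10},
  ],
)

```text
clock: 18.0
eef_pos: [524.0, 129.7, 69.1]
tcp_rot: [3.131, -0.262, -0.0]
wrist_force: [2.6, 1.8, -1.1]
opening: 22.2
grasp_force: 50.0
```

```bash
python3 rel.py
```

```text
[-5.38 34.36 25.42] yaw -9.58 tilt [-0.0001  0.    ] F in clevis [ 2.24  2.18 -1.07] 22.16488786506623 18.0
```

The draw force stays flat at ~2.3 N, so the arm is sliding. I continue.

Emit:
step_arm(
  rows=[
    {"slide": [-0.06, 0, 0], "twist": [0, 0, 0], "fingers": 10},
    {"slide": [-0.06, 0, 0], "twist": [0, 0, 0], "fingers": 10},
    {"slide": [-0.06, 0, 0], "twist": [0, 0, 0], "fingers": 10},
    {"slide": [-0.06, 0, 0], "twist": [0, 0, 0], "fingers": 10},
    {"slide": [-0.06, 0, 0], "twist": [0, 0, 0], "fingers": 10},
  ],
)

```text
clock: 18.5
eef_pos: [516.6, 131.0, 69.0]
tcp_rot: [3.131, -0.262, -0.0]
wrist_force: [2.2, 1.7, -1.1]
opening: 21.9
grasp_force: 50.0
```

Emit:
step_arm(
  rows=[
    {"slide": [-0.08, 0, 0], "twist": [0, 0, 0], "fingers": 10},
    {"slide": [-0.08, 0, 0], "twist": [0, 0, 0], "fingers": 10},
    {"slide": [-0.08, 0, 0], "twist": [0, 0, 0], "fingers": 10},
    {"slide": [-0.08, 0, 0], "twist": [0, 0, 0], "fingers": 10},
    {"slide": [-0.08, 0, 0], "twist": [0, 0, 0], "fingers": 10},
    {"slide": [-0.08, 0, 0], "twist": [0, 0, 0], "fingers": 10},
  ],
)

```text
clock: 19.1
eef_pos: [504.7, 133.0, 69.1]
tcp_rot: [-3.131, 0.262, -0.0]
wrist_force: [2.5, 1.7, -0.4]
opening: 21.5
grasp_force: 50.0
```

```bash
python3 rel.py
```

```text
[-24.92  34.42  25.43] yaw -9.58 tilt [ 0.0001 -0.0001] F in clevis [ 2.2   2.09 -0.37] 21.54887162790338 19.1
```

Emit:
step_arm(
  rows=[
    {"slide": [-0.12, 0, 0], "twist": [0, 0, 0], "fingers": 10},
    {"slide": [-0.12, 0, 0], "twist": [0, 0, 0], "fingers": 10},
    {"slide": [-0.12, 0, 0], "twist": [0, 0, 0], "fingers": 10},
    {"slide": [-0.12, 0, 0], "twist": [0, 0, 0], "fingers": 10},
    {"slide": [-0.12, 0, 0], "twist": [0, 0, 0], "fingers": 10},
    {"slide": [-0.12, 0, 0], "twist": [0, 0, 0], "fingers": 10},
    {"slide": [-0.12, 0, 0], "twist": [0, 0, 0], "fingers": 10},
    {"slide": [-0.12, 0, 0], "twist": [0, 0, 0], "fingers": 10},
    {"slide": [-0.12, 0, 0], "twist": [0, 0, 0], "fingers": 10},
    {"slide": [-0.12, 0, 0], "twist": [0, 0, 0], "fingers": 10},
  ],
)

```text
clock: 20.1
eef_pos: [475.1, 138.0, 69.1]
tcp_rot: [-3.131, 0.262, -0.0]
wrist_force: [2.6, 2.0, -0.2]
opening: 21.6
grasp_force: 50.0
```

Emit:
step_arm(
  rows=[
    {"slide": [0, 0, 0], "twist": [0, 0, 0], "fingers": 10},
    {"slide": [0, 0, 0], "twist": [0, 0, 0], "fingers": 10},
    {"slide": [0, 0, 0], "twist": [0, 0, 0], "fingers": 10},
  ],
)

```text
clock: 20.4
eef_pos: [475.0, 137.8, 69.0]
tcp_rot: [3.13, -0.263, -0.001]
wrist_force: [0.7, 2.6, 0.6]
opening: 21.8
grasp_force: 50.0
```

```bash
python3 rel.py
python3 - <<'E'
from h import *
grab("wrist","w6");grab("scene","s6")
A=load("w6")["im"][...,::-1];s=load("s6")["im"][120:230,200:346,::-1]
cv2.imwrite("pics/w6c.png",np.hstack([cv2.resize(A[:300],(400,234)),cv2.resize(s,(311,234),interpolation=2)]))
E
```

```text
[-55.08  34.22  25.35] yaw -9.59 tilt [-0.0007  0.0005] F in clevis [0.26 2.63 0.64] 21.800162350974098 20.4
```

View pics/w6c.png

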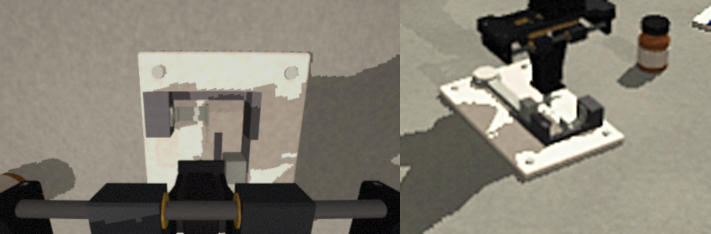

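The arm is drawn out: the knuckle at left panel (235,160) is clear of the clevis at row ~110. Now I release, lift and go back to the rest.

Emit:
step_arm(
  rows=[
    {"slide": [0.04, -0.04, 0], "twist": [0, 0, 0], "fingers": 10},
    {"slide": [0, -0.08, 0], "twist": [0, 0, 0], "fingers": 10},
    {"slide": [0, -0.08, 0], "twist": [0, 0, 0], "fingers": 10},
    {"slide": [0, -0.08, 0], "twist": [0, 0, 0], "fingers": 10},
    {"slide": [0, -0.08, 0], "twist": [0, 0, 0], "fingers": 10},
    {"slide": [0, 0, 0], "twist": [0, 0, 0], "fingers": 10},
    {"slide": [0, 0, 0], "twist": [0, 0, 0], "fingers": 10},
  ],
)

```text
clock: 21.2
eef_pos: [477.4, 146.3, 68.8]
tcp_rot: [3.13, -0.262, -0.001]
wrist_force: [-0.3, 0.2, -0.6]
opening: 21.6
grasp_force: 50.0
```

```bash
python3 rel.py
```

```text
[-54.11  42.95  25.15] yaw -9.59 tilt [-0.0009  0.0009] F in clevis [-0.32  0.11 -0.65] 21.62960453537719 21.2
```

Emit:
step_arm(
  rows=[
    {"slide": [0, 0, -0.15], "twist": [0, 0, 0], "fingers": 10},
    {"slide": [0, 0, -0.15], "twist": [0, 0, 0], "fingers": 10},
    {"slide": [0, 0, -0.2], "twist": [0, 0, 0], "fingers": 10},
  ],
)

```text
clock: 21.5
eef_pos: [477.7, 146.6, 81.9]
tcp_rot: [3.13, -0.262, -0.0]
wrist_force: [-0.8, 0.0, -1.7]
opening: 21.5
grasp_force: 50.0
```

Emit:
step_arm(
  rows=[
    {"slide": [0, 0, -0.6], "twist": [0, 0, 0], "fingers": 10},
    {"slide": [0, 0, -0.7], "twist": [0, 0, 0], "fingers": 10},
    {"slide": [0, 0, -0.7], "twist": [0, 0, 0], "fingers": 10},
    {"slide": [0, 0, -0.5], "twist": [0, 0, 0], "fingers": 10},
    {"slide": [0, 0, 0], "twist": [0, 0, 0.72], "fingers": 10},
    {"slide": [0, 0, 0], "twist": [0, 0, 0.72], "fingers": 10},
    {"slide": [0, 0, 0], "twist": [0, 0, 0.7], "fingers": 10},
    {"slide": [0.2, 0.5, 0], "twist": [0, 0, 0], "fingers": 10},
    {"slide": [0.34, 0.92, 0], "twist": [0, 0, 0], "fingers": 10},
  ],
)

```text
clock: 22.4
eef_pos: [479.8, 108.7, 144.5]
tcp_rot: [-3.103, 0.49, -0.001]
wrist_force: [0.1, -0.7, -1.0]
opening: 21.6
grasp_force: 50.0
```

Emit:
step_arm(
  rows=[
    {"slide": [0.34, 0.92, 0], "twist": [0, 0, 0], "fingers": 10},
    {"slide": [0.34, 0.92, 0], "twist": [0, 0, 0], "fingers": 10},
    {"slide": [0.34, 0.92, 0], "twist": [0, 0, 0], "fingers": 10},
    {"slide": [0.34, 0.92, 0], "twist": [0, 0, 0], "fingers": 10},
    {"slide": [0.34, 0.92, 0], "twist": [0, 0, 0], "fingers": 10},
    {"slide": [0.34, 0.92, 0], "twist": [0, 0, 0], "fingers": 10},
    {"slide": [0.34, 0.92, 0], "twist": [0, 0, 0], "fingers": 10},
    {"slide": [0.34, 0.92, 0], "twist": [0, 0, 0], "fingers": 10},
    {"slide": [0.34, 0.92, 0], "twist": [0, 0, 0], "fingers": 10},
    {"slide": [0.34, 0.92, 0], "twist": [0, 0, 0], "fingers": 10},
  ],
)

```text
clock: 23.4
eef_pos: [488.2, -137.9, 144.4]
tcp_rot: [-3.102, 0.495, -0.0]
wrist_force: [0.2, 0.4, -1.1]
opening: 21.9
grasp_force: 50.0
```

Emit:
step_arm(
  rows=[
    {"slide": [0.34, 0.92, 0], "twist": [0, 0, 0], "fingers": 10},
    {"slide": [0.34, 0.92, 0], "twist": [0, 0, 0], "fingers": 10},
    {"slide": [0.34, 0.92, 0], "twist": [0, 0, 0], "fingers": 10},
    {"slide": [0.34, 0.92, 0], "twist": [0, 0, 0], "fingers": 10},
    {"slide": [0.2, 0.7, 0], "twist": [0, 0, 0], "fingers": 10},
    {"slide": [0, 0, 0], "twist": [0, 0, 0], "fingers": 10},
    {"slide": [0, 0, 0], "twist": [0, 0, 0], "fingers": 10},
    {"slide": [0, 0, 0], "twist": [0, 0, 0], "fingers": 10},
  ],
)

```text
clock: 24.2
eef_pos: [491.3, -252.2, 144.1]
tcp_rot: [-3.102, 0.494, 0.0]
wrist_force: [-0.3, 0.2, -0.7]
opening: 21.8
grasp_force: 50.0
```

```bash
cat > back.py <<'E'
from h import *
st=arm.state();M=R.from_rotvec(st["tcp_rot"]).as_matrix()
g=np.array([492.3,-270.7,59.65])
print(st["eef_pos"].round(2),"yaw",np.degrees(np.arctan2(M[1,0],M[0,0])).round(2),"to go (tool mm)",((g-st["eef_pos"])@M).round(2),st["wrist_force"].round(1),st["opening"],st["clock"])
E
python3 back.py
```

```text
[ 491.34 -252.18  144.14] yaw -18.11 to go (tool mm) [ 6.68 17.31 84.49] [-0.3  0.2 -0.7] 21.763761013702307 24.2
```

Emit:
step_arm(
  rows=[
    {"slide": [0.267, 0.692, 0], "twist": [0, 0, 0], "fingers": 10},
    {"slide": [0, 0, 0], "twist": [0, 0, 0], "fingers": 10},
    {"slide": [0, 0, 0], "twist": [0, 0, 0], "fingers": 10},
    {"slide": [0, 0, 0], "twist": [0, 0, 0], "fingers": 10},
    {"slide": [0, 0, 0], "twist": [0, 0, 0], "fingers": 10},
  ],
)

```text
clock: 24.7
eef_pos: [492.6, -270.4, 144.1]
tcp_rot: [-3.102, 0.494, 0.0]
wrist_force: [0.1, 0.0, -0.7]
opening: 22.0
grasp_force: 50.0
```

```bash
python3 back.py
python3 - <<'E'
from h import *
grab("wrist","w7");c=load("w7");st=arm.state()
q=proj(c,[[492,-271,80]])[0];print(q)
x0,y0=190,max(int(q[1])-75,0);print(y0)
crop("w7","w7c",x0,y0,x0+133,y0+100,6)
E
```

```text
[ 492.62 -270.38  144.09] yaw -18.09 to go (tool mm) [-0.2   0.41 84.44] [ 0.1  0.  -0.7] 21.974865361644312 24.7
[256.58055538 206.37285037]
131
```

View pics/w7c.png

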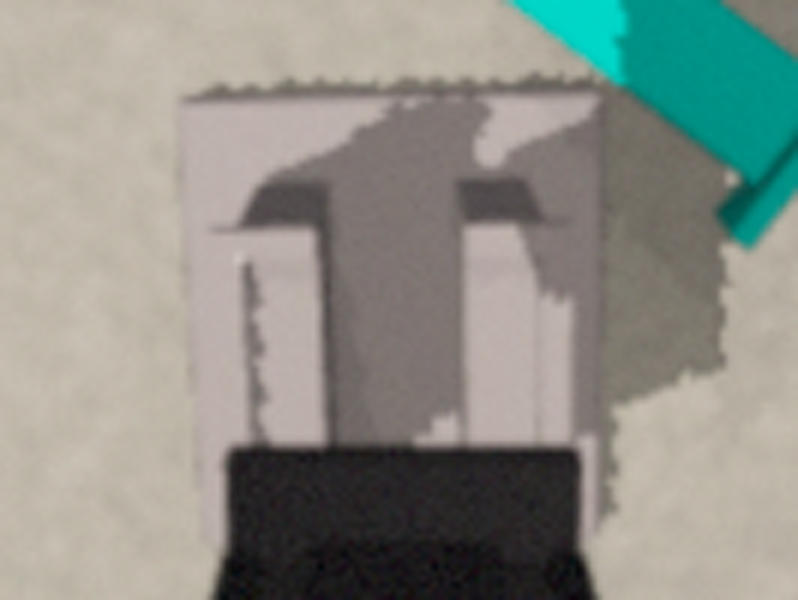

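The plate's far edge (row 452, cols 230–578) and the rails' inner edges (cols 325 and 465) are visible. I'll check their alignment.

Run:
```python
from h import *
c=load("w7");st=arm.state();M=R.from_rotvec(st["tcp_rot"]).as_matrix();t=st["eef_pos"]
f=lambda l:[(190+x/6-.42,131+y/6-.42) for x,y in l]
def S(n,l,z): p=at_z(c,f(l),z);print(n,((p-t)@M)[:,:2].round(1).tolist())
S("plate far",[(230,452),(404,452),(578,452)],139.5)
S("rail inner",[(320,230),(463,230),(331,440),(465,440)],50)
S("rail far end",[(270,230),(500,228)],50)
S("lip L",[(247,265),(257,440)],54)
S("base far",[(300,98),(500,96)],6);S("base sides",[(184,200),(603,200)],6)
```

```text
plate far [[20.6, -18.2], [20.7, 0.9], [20.7, 19.9]]
rail inner [[27.5, -12.6], [27.5, 10.5], [-8.4, -11.3], [-8.3, 11.3]]
rail far end [[27.5, -20.7], [27.8, 16.5]]
lip L [[22.6, -24.2], [-7.0, -23.3]]
base far [[43.5, -18.3], [43.9, 18.8]]
base sides [[24.4, -40.5], [24.5, 38.6]]
```

Emit:
step_arm(
  rows=[
    {"slide": [-0.02, -0.028, 0.3], "twist": [0, 0, -0.3], "fingers": 10},
    {"slide": [0, 0, 0.6], "twist": [0, 0, 0], "fingers": 10},
    {"slide": [0, 0, 0.6], "twist": [0, 0, 0], "fingers": 10},
    {"slide": [0, 0, 0.6], "twist": [0, 0, 0], "fingers": 10},
    {"slide": [0, 0, 0.5], "twist": [0, 0, 0], "fingers": 10},
    {"slide": [0, 0, 0.3], "twist": [0, 0, 0], "fingers": 10},
    {"slide": [0, 0, 0.2], "twist": [0, 0, 0], "fingers": 10},
    {"slide": [0, 0, 0], "twist": [0, 0, 0], "fingers": 10},
    {"slide": [0, 0, 0], "twist": [0, 0, 0], "fingers": 10},
  ],
)

```text
clock: 25.65
eef_pos: [492.8, -270.4, 67.0]
tcp_rot: [3.107, -0.462, 0.001]
wrist_force: [0.2, -0.1, -0.5]
opening: 21.9
grasp_force: 50.0
```

Emit:
step_arm(
  rows=[
    {"slide": [0, 0, 0.08], "twist": [0, 0, 0], "fingers": 10},
    {"slide": [0, 0, 0.08], "twist": [0, 0, 0], "fingers": 10},
    {"slide": [0, 0, 0], "twist": [0, 0, 0], "fingers": 10},
    {"slide": [0, 0, 0], "twist": [0, 0, 0], "fingers": 10},
  ],
)

```text
clock: 26.05
eef_pos: [492.4, -270.2, 62.6]
tcp_rot: [3.107, -0.463, 0.0]
wrist_force: [0.6, -0.2, -1.2]
opening: 21.7
grasp_force: 50.0
```

```bash
python3 back.py
```

```text
[ 492.39 -270.23   62.63] yaw -16.94 to go (tool mm) [0.05 0.48 2.98] [ 0.6 -0.2 -1.2] 21.659045487280196 26.05
```

Emit:
step_arm(
  rows=[
    {"slide": [0, 0, 0.05], "twist": [0, 0, 0], "fingers": 10},
    {"slide": [0, 0, 0.05], "twist": [0, 0, 0], "fingers": 10},
    {"slide": [0, 0, 0], "twist": [0, 0, 0], "fingers": 10},
    {"slide": [0, 0, 0], "twist": [0, 0, 0], "fingers": 10},
    {"slide": [0, 0, 0], "twist": [0, 0, 0], "fingers": 10},
  ],
)

```text
clock: 26.55
eef_pos: [492.4, -270.2, 60.1]
tcp_rot: [3.107, -0.463, -0.0]
wrist_force: [0.1, 0.5, -0.0]
opening: 21.5
grasp_force: 50.0
```

```bash
python3 back.py
```

```text
[ 492.38 -270.21   60.05] yaw -16.94 to go (tool mm) [0.07 0.49 0.4 ] [ 0.1  0.5 -0. ] 21.54094161932615 26.55
```

Emit:
step_arm(
  rows=[
    {"slide": [0, 0, 0], "twist": [0, 0, 0], "fingers": 26},
    {"slide": [0, 0, 0], "twist": [0, 0, 0], "fingers": 36},
    {"slide": [0, 0, 0], "twist": [0, 0, 0], "fingers": 55},
    {"slide": [0, 0, 0], "twist": [0, 0, 0], "fingers": 55},
    {"slide": [0, 0, 0], "twist": [0, 0, 0], "fingers": 55},
  ],
)

```text
clock: 27.05
eef_pos: [492.4, -270.2, 60.1]
tcp_rot: [3.107, -0.463, 0.0]
wrist_force: [-0.2, 0.5, 0.2]
opening: 49.5
grasp_force: 0.0
```

Emit:
step_arm(
  rows=[
    {"slide": [0, 0, -0.3], "twist": [0, 0, 0], "fingers": 55},
    {"slide": [0, 0, -0.6], "twist": [0, 0, 0], "fingers": 55},
    {"slide": [0, 0, -0.8], "twist": [0, 0, 0], "fingers": 55},
    {"slide": [0, 0, -0.8], "twist": [0, 0, 0], "fingers": 55},
    {"slide": [0, 0, -0.8], "twist": [0, 0, 0], "fingers": 55},
    {"slide": [0, 0, -0.8], "twist": [0, 0, 0], "fingers": 55},
    {"slide": [-0.8, 0, 0], "twist": [0, 0, 0], "fingers": 55},
    {"slide": [-0.5, 0, 0], "twist": [0, 0, 0], "fingers": 55},
    {"slide": [0, 0, 0], "twist": [0, 0, 0], "fingers": 55},
    {"slide": [0, 0, 0], "twist": [0, 0, 0], "fingers": 55},
  ],
)

```text
clock: 28.05
eef_pos: [461.3, -260.8, 162.6]
tcp_rot: [3.107, -0.462, 0.0]
wrist_force: [0.4, -0.3, 0.6]
opening: 54.6
grasp_force: 0.0
```

Run:
```python
from h import *
grab("wrist","w8");c=load("w8");st=arm.state();M=R.from_rotvec(st["tcp_rot"]).as_matrix();t=st["eef_pos"];print(t,st["opening"],st["clock"])
yy,xx=np.mgrid[120:230,200:310];P=at_d(c,list(zip(xx.ravel(),yy.ravel())));q=(P-t)@M
for n,lo,hi in(("handle top",111,120),("plate",51.5,58)):
  m=(P[:,2]>lo)&(P[:,2]<hi);print(n,m.sum(),np.median(P[m,2]),q[m][:,:2].min(0).round(1),q[m][:,:2].max(0).round(1),P[m,:2].mean(0).round(1))
grab("top","t8");a=load("t8")["im"][170:290,170:290,::-1]
b=c["im"][...,::-1]
cv2.imwrite("pics/end.png",np.hstack([cv2.resize(a,(390,390),interpolation=2),cv2.resize(b[110:220,200:310],(390,390),interpolation=2)]))
```

```text
[ 461.62117979 -260.88238263  162.48277566] 55.09138655789563 28.1
handle top 731 114.04933396290949 [ 20.8 -10.3] [43.  11.6] [ 492.3 -270.7]
plate 1552 53.71130740275299 [  2.3 -30. ] [60.4 28.2] [ 496.1 -271.1]
```

View pics/end.png

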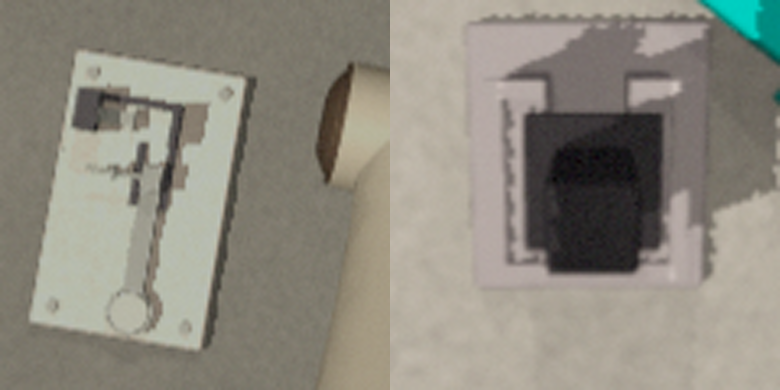

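The end picture shows the arm drawn out along its rails (bar at left panel (130,168), disc at (130,310)). The tool sits upright in its rest (right panel (593,190)), with its handle top at 114 mm, the same as at the start. I hand the job in.

```bash
python3 -c "
from workcell import arm
print(arm.sign_off())"
```

```text
the job is handed in; nothing more can be done
None
```

The job is handed in: the specimen arm was drawn about 53 mm out of the clevis, and the tool hangs upright in its rest, released; measured wrist forces stayed near 6 N at most, but the sign-off returned no verdict.

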